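# Power up the bench in order

## Robot

A 7-joint arm with a two-finger parallel gripper is mounted at the origin on a cart in front of the work surface, level with it; the furniture and walls round the work are solid. World frame = base frame: x ahead of the robot, y to its left, z up, the work surface at z = 0. Lengths are in m, angles in rad, forces in N, time in s.
With the tool pointing down it reaches from about 0.4 to 0.85 m from the base axis. Payload 10.4 kg.
Tool frame: the origin (TCP) lies at the very end of the fingers, on their centre line; the grasp point (between the pads) lies 19 mm behind it (r.pinch_z is the distance from the TCP to the grasp point, in m); z points along the fingers, y is the line along which they close (so a half turn about z gives the same grasp; the last joint's range is limited). The gripper opens to 87 mm and grips with 3 to 60 N. Pads are 19 mm wide; open, the fingers measure 117 mm over their backs; the gripper's body (75 mm by 190 mm) begins 51 mm behind the grasp point.
Start: joints at [1.145, 0.332, -0.065, 1.46, 0.022, 1.35, -0.088], TCP at [0.245, -0.575, 0.223] pointing down, gripper open.
Joint ranges: [-2.6, 2.6], [-0.5, 2.12], [-1.47, 1.34], [0.16, 2.42], [-1.27, 4.41], [0.06, 2.06], [-2.6, 2.6]. Speed limits (rad/s): [2.22, 2.22, 2.79, 2.79, 3.14, 3.14, 3.14].

## Interface

Orientations are given as a unit quaternion [x, y, z, w].
In Python, from bench import sensors, vision, r gives the robot as it stands.
- The arm moves only by the shell command python3 -m crank 'ROWS' [OPENING] [FORCE]. ROWS is JSON, a list of rows, each a list of 2 entries, a list of its own where there are three numbers: the shift along the tool's x, y, z normalised to -1 to 1, where 1 is 3 cm, then the turn about the tool's z normalised to -1 to 1, where 1 is 8 degrees. A call has 1 to 12 rows; each row shifts and turns the commanded pose from where the row before left it, along the tool's axes as they then stand; what a row does not reach is not made up. A row lasts 1/8 s, in which the tool goes at most 62.5 mm and 10.7 degrees, less where a joint would pass 70% of its speed; a pose out of reach is approached as far as the arm can. A call with a number of a shift or a turn outside -1 to 1 is refused whole. A call with a gripper value outside its range is refused whole. OPENING is the opening, from 0 (shut) to 1 (fully open), set as the call begins (- or left out, the last holds). The fingers move at their own pace and stop on an object; FORCE is the grip in N (left out, the last holds). Time passes only in rows, so rows that do not move let the fingers close. It gives the time, the measured TCP pose, the force, the opening and the grip force at its end, in the units of the state.
- sensors.read_state(): the state, without advancing time (a new reading comes with each control period).
- vision.camera(name): name is "side" or "top" or "wrist"; returns the picture (480x640x3 uint8, red, green, blue); there is no depth.
- vision.camera_model(name): a dict with "vertical_fov" (degrees; the focal length in pixels is half the picture's height over the tangent of half this angle, whatever the lens; pixels are square), "cx", "cy" (the principal point, pixels), "camera_from_world" (4x4, takes a point from world to camera coordinates); the wrist camera has in their place "hand_eye" (4x4, takes a point from camera to tool coordinates, whose origin is the TCP and whose axes are the flange's). Camera axes: x right, y down, z forward; pixel columns grow to the right and rows downward; lengths in m; the calibration is good to about 2 mm. A picture is of the moment at which its call begins: read the wrist's pose just before it. camera_model takes no time and is no camera call.
- r.close_job(): hands the job in; it is judged then, once.
The state is a dict: "time": time; "joint_positions": joint angles; "joint_vel": joint speeds; "joint_torque": joint torques, N m; "ee_pos": TCP position; "eef_rot": TCP orientation; "ft_force": force on the tool from outside, world axes, zero at the start; "torque": the same for the moment, N m; "width": finger opening in m; "grip_force": force on a finger pad.
Only numpy, scipy, OpenCV 4.12 (cv2) and the standard library are available. Lean on these libraries where they do the work, as an engineer would, in place of code of your own. Each camera call takes 0.05 s, during which the arm holds its last target. There are 200 camera calls.

## Task

Power up the bench: switch on the red main switch first, then the yellow one, then the green one, each by pressing the white-bar end of its paddle down with the fingertips until the paddle has rocked over to its stop. Press gently, leave the blue switch off, and do not pick up or shift the tin, the tape or the brass bar.

Things in the scene. Friction and masses are not known exactly. Their poses are not given: they have to be found in the camera images.
- red_base: fixed switch box of the red switch: grey housing 104 x 64 mm, 30 mm high, screwed to the bench; carries the red paddle. Origin: centre of its underside; x runs along its long side, from the white-bar end of the paddle (-x) to the black cable gland (+x), z up. Grey pivot cheeks at mid-length, 56 mm high, stand beside the paddle
- red_pad (a point): top of the white raised bar (38 mm long, across the paddle) near one end of the red paddle: the spot to press. The paddle is a red rocker plate 84 x 40 x 7 mm, pivoted at mid-length 54 mm above the bench, with the bar 32 mm from the pivot on the box's -x side; the point moves with the paddle, about 70 mm above the bench when off and 54 mm when fully on
- red_switch (a joint): rocker angle of the red paddle, rad: 0 = off (white-bar end up), 0.5 = fully on (white-bar end down, at its stop); pressing the bar turns it on, with about 2 N, and it stays where it is left (no spring). The whole paddle rides on a spring: once at its stop it still sinks up to 8 mm lower under 4 to 12 N, and comes back up when released; only below that is it rigid
- yellow_base: fixed switch box of the yellow switch: grey housing 104 x 64 mm, 30 mm high, screwed to the bench; carries the yellow paddle. Origin: centre of its underside; x runs along its long side, from the white-bar end of the paddle (-x) to the black cable gland (+x), z up. Grey pivot cheeks at mid-length, 56 mm high, stand beside the paddle
- yellow_pad (a point): top of the white raised bar (38 mm long, across the paddle) near one end of the yellow paddle: the spot to press. The paddle is a yellow rocker plate 84 x 40 x 7 mm, pivoted at mid-length 54 mm above the bench, with the bar 32 mm from the pivot on the box's -x side; the point moves with the paddle, about 70 mm above the bench when off and 54 mm when fully on
- yellow_switch (a joint): rocker angle of the yellow paddle, rad: 0 = off (white-bar end up), 0.5 = fully on (white-bar end down, at its stop); pressing the bar turns it on, with about 2 N, and it stays where it is left (no spring). The whole paddle rides on a spring: once at its stop it still sinks up to 8 mm lower under 4 to 12 N, and comes back up when released; only below that is it rigid
- green_base: fixed switch box of the green switch: grey housing 104 x 64 mm, 30 mm high, screwed to the bench; carries the green paddle. Origin: centre of its underside; x runs along its long side, from the white-bar end of the paddle (-x) to the black cable gland (+x), z up. Grey pivot cheeks at mid-length, 56 mm high, stand beside the paddle
- green_pad (a point): top of the white raised bar (38 mm long, across the paddle) near one end of the green paddle: the spot to press. The paddle is a green rocker plate 84 x 40 x 7 mm, pivoted at mid-length 54 mm above the bench, with the bar 32 mm from the pivot on the box's -x side; the point moves with the paddle, about 70 mm above the bench when off and 54 mm when fully on
- green_switch (a joint): rocker angle of the green paddle, rad: 0 = off (white-bar end up), 0.5 = fully on (white-bar end down, at its stop); pressing the bar turns it on, with about 2 N, and it stays where it is left (no spring). The whole paddle rides on a spring: once at its stop it still sinks up to 8 mm lower under 4 to 12 N, and comes back up when released; only below that is it rigid
- blue_base: fixed switch box of the blue switch: grey housing 104 x 64 mm, 30 mm high, screwed to the bench; carries the blue paddle. Origin: centre of its underside; x runs along its long side, from the white-bar end of the paddle (-x) to the black cable gland (+x), z up. Grey pivot cheeks at mid-length, 56 mm high, stand beside the paddle
- blue_pad (a point): top of the white raised bar (38 mm long, across the paddle) near one end of the blue paddle: the spot to press. The paddle is a blue rocker plate 84 x 40 x 7 mm, pivoted at mid-length 54 mm above the bench, with the bar 32 mm from the pivot on the box's -x side; the point moves with the paddle, about 70 mm above the bench when off and 54 mm when fully on
- blue_switch (a joint): rocker angle of the blue paddle, rad: 0 = off (white-bar end up), 0.5 = fully on (white-bar end down, at its stop); pressing the bar turns it on, with about 2 N, and it stays where it is left (no spring). The whole paddle rides on a spring: once at its stop it still sinks up to 8 mm lower under 4 to 12 N, and comes back up when released; only below that is it rigid
- flux_tin: food-style tin with a picture label and metal lid, 76 mm across, 58 mm high, loose, upright; origin at the centre of its underside
- tape_roll: roll of cream masking tape lying flat, 104 mm across, 25 mm high, loose; origin at the centre of its underside
- brass_bar: square brass bar 12 x 110 x 12 mm, its own y along its length, loose, lying on the bench; origin at the centre of its underside

How it is judged:
By the outcome, as a careful person would: the job done as asked, in the order asked, and still so for the second after the job is handed in, with the robot touching nothing.
It also fails if it takes over 45 s, if anything falls off the work surface, if the arm or the gripper's body presses on something with over 40 N, if the wrist force passes 120 N, or if a joint passes its speed limit or range.

## Working session

There is one attempt and no reset: what is moved stays moved. The work goes in short steps, Python scripts to look and compute and a shell command to move; the robot and the scene stay as the last step left them, time stands still between calls to the robot, and variables do not carry over. Pictures are saved under pics/ and viewed, at most 10 in all, crops included, and the job is handed in when it is done.

```bash
mkdir -p pics; ls; python3 - <<'E'
from bench import sensors, vision, r
import cv2, numpy as np
s=sensors.read_state(); print(s['time'],s['ee_pos'],s['eef_rot'],s['width'],s['ft_force'])
for n in ['top','side']:
    im=vision.camera(n); cv2.imwrite(f'pics/{n}0.png',im[:,:,::-1]); m=vision.camera_model(n); print(n,m)
print(vision.camera_model('wrist'))
E
```

```text
pics
0.0 [ 0.24483726 -0.57462675  0.22173373] [ 9.79788514e-01  2.00034884e-01 -1.74878586e-04 -6.94053769e-04] 0.08702102393349598 [-0.18403099  0.10264061  0.67214655]
top {'vertical_fov': 49.851885191938024, 'cx': 326.73285647414525, 'cy': 231.97885396613134, 'camera_from_world': array([[-0.02087181, -0.99975997,  0.00666127, -0.02689706],
       [-0.99676267,  0.02029088, -0.07779759,  0.53434748],
       [ 0.07764375, -0.00826348, -0.99694692,  1.2897458 ],
       [ 0.        ,  0.        ,  0.        ,  1.        ]])}
side {'vertical_fov': 57.716632926537336, 'cx': 320.50376708395373, 'cy': 243.31929411186042, 'camera_from_world': array([[-0.94103334, -0.33779126,  0.01879703,  0.51420689],
       [-0.17865263,  0.4489793 , -0.87550033,  0.18941009],
       [ 0.28729688, -0.82723313, -0.48285178,  0.73243074],
       [ 0.        ,  0.        ,  0.        ,  1.        ]])}
{'vertical_fov': 66.1785653703798, 'cx': 324.46388215489714, 'cy': 235.61380653618062, 'hand_eye': array([[ 5.21955371e-04, -9.68144917e-01, -2.50389992e-01,
         6.83259704e-02],
       [ 9.99999821e-01,  5.78505118e-04, -1.52248545e-04,
         1.52051552e-04],
       [ 2.92250547e-04, -2.50389868e-01,  9.68145045e-01,
        -1.61913663e-01],
       [ 0.00000000e+00,  0.00000000e+00,  0.00000000e+00,
         1.00000000e+00]])}
```

View pics/top0.png

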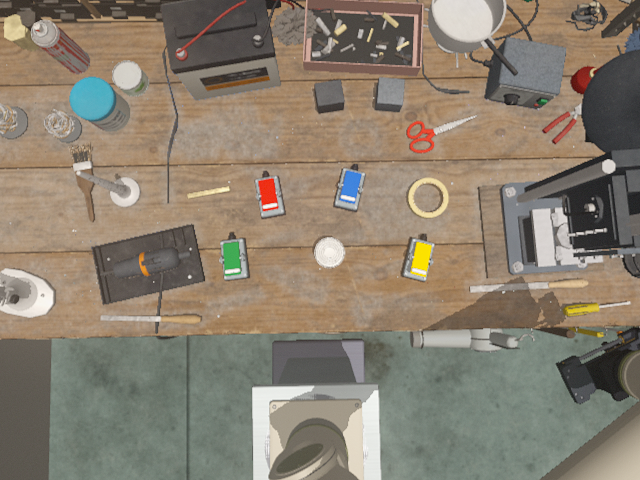

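View pics/side0.png

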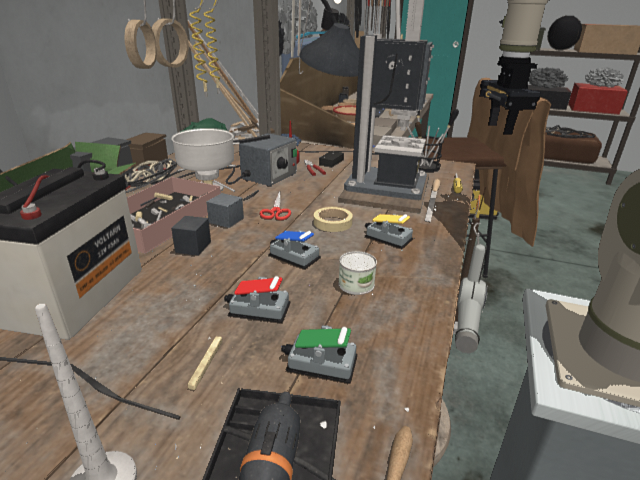

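The top picture shows the red paddle at (268,194), blue at (350,190), green at (233,258) and yellow at (421,258). Each white bar is at the lower, robot-facing end. The tin is at (329,252), the tape at (428,198) and the brass bar at (208,192). The side picture shows all four paddles off, with their bar ends up.

```bash
cat > h.py <<'E'
import numpy as np, cv2
from bench import sensors, vision, r
from scipy.spatial.transform import Rotation as R
HSV={'red':[((0,150,90),(6,255,255)),((174,150,90),(180,255,255))],'yellow':[((24,170,120),(33,255,255))],
 'green':[((50,100,60),(80,255,255))],'blue':[((100,140,90),(120,255,255))]}
ROI={'top':(slice(150,290),slice(210,450)),'side':(slice(195,385),slice(220,420))}
def ray(n,px):
    m=vision.camera_model(n); f=240/np.tan(np.radians(m['vertical_fov']/2))
    d=np.array([(px[0]-m['cx'])/f,(px[1]-m['cy'])/f,1]); 
    if n=='wrist':
        s=sensors.read_state(); T=np.eye(4); T[:3,:3]=R.from_quat(s['eef_rot']).as_matrix(); T[:3,3]=s['ee_pos']; W=T@m['hand_eye']
    else: W=np.linalg.inv(m['camera_from_world'])
    return W[:3,3],W[:3,:3]@d
def onz(n,px,z):
    o,d=ray(n,px); return o+d*(z-o[2])/d[2]
def tri(a,b):
    (o1,d1),(o2,d2)=ray(*a),ray(*b); t=np.linalg.lstsq(np.c_[d1,-d2],o2-o1,rcond=None)[0]
    p,q=o1+t[0]*d1,o2+t[1]*d2; return (p+q)/2,np.linalg.norm(p-q)
def find(im,n,c):
    """plate mask, bar centroid (white blob touching the plate)"""
    h=cv2.cvtColor(im,cv2.COLOR_RGB2HSV); M=sum(cv2.inRange(h,*x) for x in HSV[c])
    Z=np.zeros_like(M)
    if n in ROI: Z[ROI[n]]=M[ROI[n]]
    else: Z=M
    k,l,st,_=cv2.connectedComponentsWithStats(Z); P=(l==1+np.argmax(st[1:,4])).astype(np.uint8)
    g=max(2,int(0.17*np.sqrt(P.sum()))); near=cv2.dilate(P,np.ones((2*g+1,)*2))
    wh=cv2.inRange(h,(0,0,205),(180,40,255))&(near*255)
    k,l,st,ce=cv2.connectedComponentsWithStats(wh); i=1+np.argmax(st[1:,4])
    yx=np.argwhere(P); return P,yx.mean(0)[::-1],ce[i],st[i,4],cv2.minAreaRect((np.argwhere(l==i)[:,::-1]).astype(np.float32))
E
python3 - <<'E'
from h import *
I={n:cv2.imread(f'pics/{n}0.png')[:,:,::-1].copy() for n in('top','side')}
for c in HSV:
    a=find(I['top'],'top',c); b=find(I['side'],'side',c)
    p,e=tri(('top',a[2]),('side',b[2])); pl=onz('top',a[1],.057); q=onz('top',a[2],.07)
    v=pl-q
    print(c,'plate/bar px',a[1].round(),a[0].sum(),a[2].round(),a[3],b[2].round(),b[3],'tri',p.round(4),round(e,4),'top@.07',q.round(4),'yaw',np.degrees(np.arctan2(v[1],v[0])).round(1),'d',np.hypot(*v[:2]).round(4))
E
```

```text
red plate/bar px [267. 191.] 372 [269. 205.] 44 [274. 282.] 56 tri [0.6    0.1025 0.0662] 0.0016 top@.07 [0.5987 0.1018 0.07  ] yaw 9.0 d 0.0368Traceback (most recent call last):
  File "<stdin>", line 4, in <module>
  File "h.py", line 25, in find
    k,l,st,_=cv2.connectedComponentsWithStats(Z); P=(l==1+np.argmax(st[1:,4])).astype(np.uint8)
                                                          ~~~~~~~~~^^^^^^^^^^
    return _wrapfunc(a, 'argmax', axis=axis, out=out, **kwds)
    return bound(*args, **kwds)
ValueError: attempt to get argmax of an empty sequence
```

```bash
sed -i "s/(24,170,120),(33/(20,170,120),(33/" h.py
python3 - <<'E'
from h import *
I={n:cv2.imread(f'pics/{n}0.png')[:,:,::-1].copy() for n in('top','side')}
print(cv2.cvtColor(I['top'],cv2.COLOR_RGB2HSV)[250,421])
for c in HSV:
    a=find(I['top'],'top',c); b=find(I['side'],'side',c)
    p,e=tri(('top',a[2]),('side',b[2])); pl=onz('top',a[1],.057); q=onz('top',a[2],.07)
    v=pl-q
    print(c,'plate/bar px',a[1].round(),a[0].sum(),a[2].round(),a[3],b[2].round(),b[3],'tri',p.round(4),round(e,4),'top@.07',q.round(4),'yaw',np.degrees(np.arctan2(v[1],v[0])).round(1),'d',np.hypot(*v[:2]).round(4))
E
```

```text
[ 27 255 252]
red plate/bar px [267. 191.] 372 [269. 205.] 44 [274. 282.] 56 tri [0.6    0.1025 0.0662] 0.0016 top@.07 [0.5987 0.1018 0.07  ] yaw 9.0 d 0.0368Traceback (most recent call last):
  File "<stdin>", line 5, in <module>
  File "h.py", line 25, in find
    k,l,st,_=cv2.connectedComponentsWithStats(Z); P=(l==1+np.argmax(st[1:,4])).astype(np.uint8)
                                                          ~~~~~~~~~^^^^^^^^^^
    return _wrapfunc(a, 'argmax', axis=axis, out=out, **kwds)
    return bound(*args, **kwds)
ValueError: attempt to get argmax of an empty sequence
```

```bash
python3 - <<'E'
from h import *
for n,(x,y) in {'top':(421,250),'side':(392,219)}.items():
    h=cv2.cvtColor(cv2.imread(f'pics/{n}0.png')[:,:,::-1].copy(),cv2.COLOR_RGB2HSV); print(h[y-2:y+3,x]); M=sum(cv2.inRange(h,*q) for q in HSV['yellow']); print((M>0).sum(),M[ROI[n]].max(), h.shape)
E
sed -n 4,5p h.py
```

```text
[[ 27 255 252]
 [ 27 255 252]
 [ 27 255 252]
 [ 27 255 252]
 [ 27 255 253]]
689 255 (480, 640, 3)
[[ 26 147 247]
 [ 26 147 247]
 [ 26 146 248]
 [ 25 149 249]
 [ 23 160 235]]
0 0 (480, 640, 3)
HSV={'red':[((0,150,90),(6,255,255)),((174,150,90),(180,255,255))],'yellow':[((20,170,120),(33,255,255))],
 'green':[((50,100,60),(80,255,255))],'blue':[((100,140,90),(120,255,255))]}
```

```bash
sed -i "s/(20,170,120),(33/(20,120,180),(33/" h.py
python3 - <<'E'
from h import *
I={n:cv2.imread(f'pics/{n}0.png')[:,:,::-1].copy() for n in('top','side')}
for c in HSV:
    a=find(I['top'],'top',c); b=find(I['side'],'side',c)
    p,e=tri(('top',a[2]),('side',b[2])); pl=onz('top',a[1],.057); q=onz('top',a[2],.07)
    v=pl-q
    print(c,'plate/bar px',a[1].round(),a[0].sum(),a[2].round(),a[3],b[2].round(),b[3],'tri',p.round(4),round(e,4),'top@.07',q.round(4),'yaw',np.degrees(np.arctan2(v[1],v[0])).round(1),'d',np.hypot(*v[:2]).round(4))
E
```

```text
red plate/bar px [267. 191.] 372 [269. 205.] 44 [274. 282.] 56 tri [0.6    0.1025 0.0662] 0.0016 top@.07 [0.5987 0.1018 0.07  ] yaw 9.0 d 0.0368
yellow plate/bar px [421. 256.] 418 [419. 271.] 47 [402. 217.] 23 tri [ 0.4322 -0.2595  0.0655] 0.0018 top@.07 [ 0.4313 -0.2588  0.07  ] yaw -15.8 d 0.0371
green plate/bar px [231. 255.] 399 [232. 270.] 39 [342. 335.] 91 tri [0.4419 0.1948 0.0655] 0.0016 top@.07 [0.4411 0.1938 0.07  ] yaw 6.7 d 0.0373
blue plate/bar px [351. 184.] 368 [348. 197.] 46 [305. 235.] 35 tri [ 0.616  -0.0908  0.0658] 0.0025 top@.07 [ 0.6142 -0.0909  0.07  ] yaw -14.1 d 0.037
```

All three pads are consistent: triangulated height 66 mm against the expected 70 mm, and about 37 mm from bar to plate centroid. I'll shut the fingers, align yaw with red, and go round the front of the drill press.

```bash
cat > go.py <<'E'
import sys
from h import *
s=sensors.read_state(); M=R.from_quat(s['eef_rot']).as_matrix(); g=np.array([float(a) for a in sys.argv[1:4]])
print('t',round(s['time'],2),'pos',s['ee_pos'].round(4),'yaw',np.degrees(np.arctan2(M[1,0],M[0,0])).round(2),'zaxis',M[:,2].round(3),'F',s['ft_force'].round(2),'w',round(s['width'],4))
print('shift units',((M.T@(g-s['ee_pos']))/0.03).round(2))
E
python3 -m crank '[[[0,0,0],0.88],[[0,0,0],0.88],[[0.45,-0.84,0],0],[[0.45,-0.84,0],0],[[0.45,-0.84,0],0],[[0.45,-0.84,0],0],[[0.45,-0.84,0],0],[[0.45,-0.84,0],0],[[0.45,-0.84,0],0],[[0.45,-0.84,0],0]]' 0 20
python3 go.py 0.598 0.102 0.13
```

```text
time: 1.35
ee_pos: [0.3202, -0.3579, 0.2223]
eef_rot: [0.997, 0.078, -0.0, -0.0]
ft_force: [-0.3, -0.3, -0.1]
width: 0.0014
grip_force: 0.0
t 1.35 pos [ 0.3202 -0.3579  0.2223] yaw 9.0 zaxis [-0.  0. -1.] F [-0.29 -0.34 -0.15] w 0.0014
shift units [ 11.54 -13.69   3.08]
```

```bash
python3 -m crank '[[[0.64,-0.76,0],0],[[0.64,-0.76,0],0],[[0.64,-0.76,0],0],[[0.64,-0.76,0],0],[[0.64,-0.76,0],0],[[0.64,-0.76,0],0],[[0.64,-0.76,0],0],[[0.64,-0.76,0],0],[[0.64,-0.76,0],0],[[0.64,-0.76,0],0],[[0.64,-0.76,0],0],[[0.64,-0.76,0],0]]' >/dev/null
python3 -m crank '[[[0.64,-0.76,0.5],0],[[0.64,-0.76,0.5],0],[[0.64,-0.76,0.5],0],[[0.64,-0.76,0.5],0],[[0.64,-0.76,0.5],0],[[0.64,-0.76,0.5],0],[[0,0,0],0]]'
python3 go.py 0.598 0.102 0.08
python3 - <<'E'
from h import *
im=vision.camera('wrist'); cv2.imwrite('pics/w1.png',im[:,:,::-1])
a=find(im,'wrist','red'); print(a[1],a[0].sum(),a[2],a[3],a[4]); print(onz('wrist',a[2],.07), onz('wrist',a[1],.057))
E
```

```text
time: 3.72
ee_pos: [0.5965, 0.1028, 0.1307]
eef_rot: [0.997, 0.08, -0.001, -0.001]
ft_force: [-0.6, -1.3, -0.2]
width: 0.0005
grip_force: 0.0
t 3.73 pos [0.5965 0.1028 0.1307] yaw 9.19 zaxis [-0.003  0.001 -1.   ] F [-0.56 -1.28 -0.24] w 0.0005
shift units [0.05 0.04 1.69]
[325.55705444 184.30741152] 6301 [327.04113924 245.22468354] 316 ((326.5, 245.0), (6.0, 49.0), 90.0)
[0.60112891 0.1002033  0.07      ] [0.63731865 0.1069635  0.057     ]
```

View pics/w1.png

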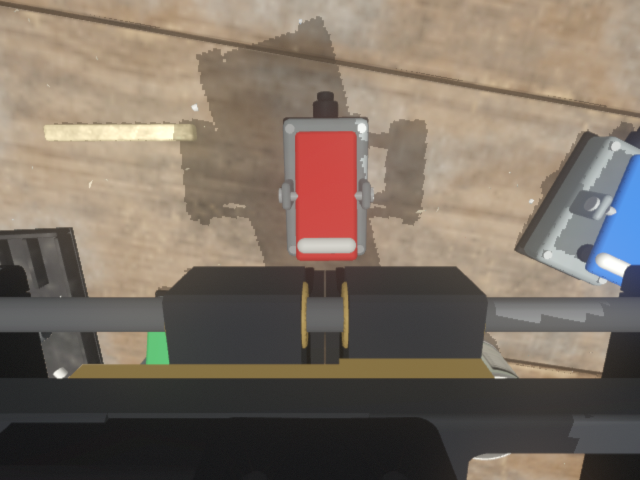

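The wrist view shows the red paddle square to the tool, with its bar at (327,245). That gives (0.601, 0.100), which agrees with the top and side views to 2 mm. I'll make a small correction and go down.

```bash
python3 -m crank '[[[0.08,0.07,0.2],0],[[0,0,0.5],0],[[0,0,0.5],0],[[0,0,0.4],0],[[0,0,0.2],0],[[0,0,0],0]]'
python3 -m crank '[[[0,0,0.1],0],[[0,0,0.1],0],[[0,0,0.1],0],[[0,0,0.1],0],[[0,0,0.1],0],[[0,0,0],0]]'
```

```text
time: 4.53
ee_pos: [0.5998, 0.0987, 0.0781]
eef_rot: [0.997, 0.078, -0.0, -0.0]
ft_force: [0.6, -0.1, 1.3]
width: 0.0002
grip_force: 0.0
time: 5.28
ee_pos: [0.6, 0.0987, 0.0633]
eef_rot: [0.997, 0.078, -0.0, 0.0]
ft_force: [0.4, -0.6, -0.3]
width: 0.0007
grip_force: 0.0
```

```bash
python3 -m crank '[[[0,0,0.1],0],[[0,0,0.1],0],[[0,0,0.1],0],[[0,0,0],0]]'
python3 -m crank '[[[0,0,0.07],0],[[0,0,0],0]]'
```

```text
time: 5.78
ee_pos: [0.6, 0.0987, 0.0544]
eef_rot: [0.997, 0.078, -0.0, 0.0]
ft_force: [-1.3, -0.2, 2.7]
width: 0.0004
grip_force: 0.9
time: 6.02
ee_pos: [0.6001, 0.0987, 0.0525]
eef_rot: [0.997, 0.078, 0.0, 0.0]
ft_force: [-2.9, -0.8, 5.4]
width: 0.0005
grip_force: 2.4
```

```bash
python3 -m crank '[[[0,0,0.06],0],[[0,0,0],0]]'
python3 -m crank '[[[0,0,-0.2],0],[[0,0,-0.5],0],[[0,0,-0.9],0],[[0,0,-0.9],0],[[0,0,0],0]]'
python3 - <<'E'
from h import *
im=vision.camera('wrist'); cv2.imwrite('pics/w2.png',im[100:300,200:460,::-1].repeat(2,0).repeat(2,1))
a=find(im,'wrist','red'); print(a[1],a[0].sum(),a[2],a[3],a[4]); print(onz('wrist',a[2],.07),onz('wrist',a[2],.054), onz('wrist',a[1],.057))
im=vision.camera('side'); cv2.imwrite('pics/s1.png',im[:,:,::-1]); cv2.imwrite('pics/s1c.png',im[180:400,200:440,::-1].repeat(2,0).repeat(2,1))
E
```

```text
time: 6.28
ee_pos: [0.6001, 0.0987, 0.0509]
eef_rot: [0.997, 0.078, 0.0, 0.0]
ft_force: [-3.4, -1.4, 6.8]
width: 0.0005
grip_force: 3.2
time: 6.9
ee_pos: [0.6015, 0.0991, 0.1287]
eef_rot: [0.997, 0.078, 0.002, -0.0]
ft_force: [-0.2, -0.6, 1.1]
width: 0.0005
grip_force: 0.0
[318.18392829 189.56299024] 6247 [319.20701754 248.56140351] 285 ((319.5, 249.0), (6.0, 47.0), 90.0)
[0.60371607 0.102509   0.07      ] [0.59903347 0.10200639 0.054     ] [0.63809227 0.10867722 0.057     ]
```

View pics/s1c.png

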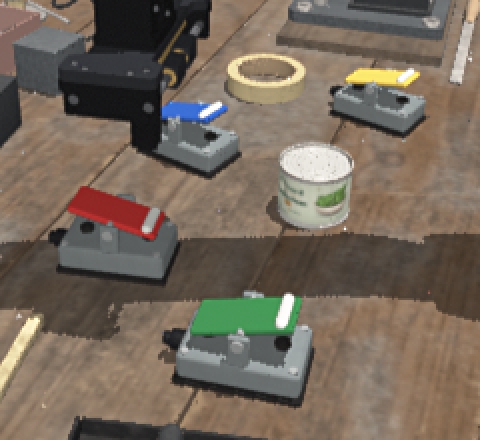

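Red has rocked over: in the crop its bar at (153,220) is now the low end, and 6.8 N was already sinking the paddle into its spring. The others are unchanged, so yellow is next.

```bash
python3 -m crank '[[[0,0,-0.35],0.78],[[0,0,-0.35],0.78],[[0,0,-0.35],0.78],[[0,0,-0.35],0.78],[[0,0,0],0]]'
python3 go.py 0.429 -0.259 0.13
```

```text
time: 7.62
ee_pos: [0.6, 0.0988, 0.1675]
eef_rot: [0.99, -0.138, 0.0, 0.0]
ft_force: [0.5, 0.4, 0.2]
width: 0.0002
grip_force: 0.0
t 7.62 pos [0.6    0.0988 0.1675] yaw -15.92 zaxis [ 0. -0. -1.] F [0.52 0.38 0.18] w 0.0002
shift units [-2.21 13.03  1.25]
```

```bash
python3 -m crank '[[[-0.16,0.93,0],0],[[-0.16,0.93,0],0],[[-0.16,0.93,0],0],[[-0.16,0.93,0],0],[[-0.16,0.93,0],0],[[-0.16,0.93,0],0],[[-0.16,0.93,0],0],[[-0.16,0.93,0],0],[[-0.16,0.93,0],0],[[-0.16,0.93,0],0]]' >/dev/null
python3 -m crank '[[[-0.16,0.93,0.3],0],[[-0.16,0.93,0.3],0],[[-0.16,0.93,0.3],0],[[-0.16,0.93,0.3],0],[[0,0,0],0],[[0,0,0],0]]'
python3 - <<'E'
from h import *
im=vision.camera('wrist'); cv2.imwrite('pics/w3.png',im[:,:,::-1])
a=find(im,'wrist','yellow'); print(a[1],a[0].sum(),a[2],a[3],a[4]); print(onz('wrist',a[2],.07), onz('wrist',a[1],.057))
E
python3 go.py 0.429 -0.259 0.08
```

```text
time: 9.62
ee_pos: [0.428, -0.2576, 0.1312]
eef_rot: [0.99, -0.138, -0.0, -0.0]
ft_force: [-0.2, 0.6, 0.1]
width: 0.0004
grip_force: 0.0
[320.46642503 182.21175124] 5242 [328.54232804 242.54761905] 378 ((327.0, 241.0), (10.0, 52.0), 90.0)
[ 0.43344367 -0.26152669  0.07      ] [ 0.46984561 -0.2664985   0.057     ]
t 9.68 pos [ 0.4283 -0.2574  0.1314] yaw -15.83 zaxis [-0.  0. -1.] F [-0.25 -0.54 -0.35] w 0.0007
shift units [0.04 0.04 1.71]
```

View pics/w3.png

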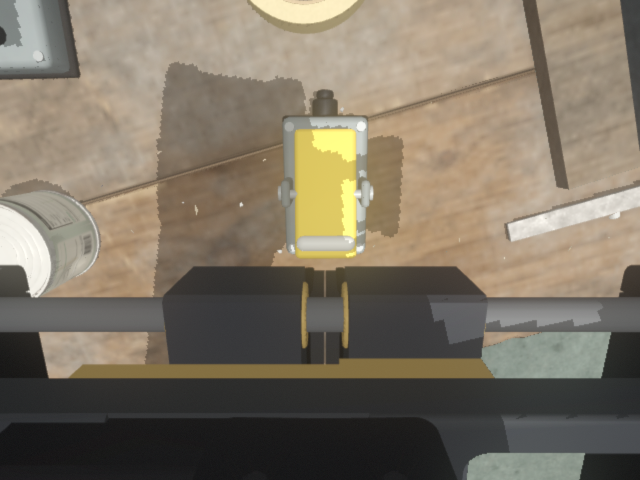

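The yellow bar is at (326,243), square to the tool and at (0.433, -0.261). I'll nudge about 5 mm and press.

```bash
python3 -m crank '[[[0.16,0.06,0.2],0],[[0,0,0.5],0],[[0,0,0.5],0],[[0,0,0.4],0],[[0,0,0.2],0],[[0,0,0],0]]'
python3 -m crank '[[[0,0,0.1],0],[[0,0,0.1],0],[[0,0,0.1],0],[[0,0,0.1],0],[[0,0,0.1],0],[[0,0,0.1],0],[[0,0,0.1],0],[[0,0,0.1],0],[[0,0,0],0]]'
python3 -m crank '[[[0,0,0.07],0],[[0,0,0],0]]'
```

```text
time: 10.42
ee_pos: [0.432, -0.2613, 0.0773]
eef_rot: [0.99, -0.139, -0.0, -0.0]
ft_force: [1.1, -0.2, -0.1]
width: 0.0003
grip_force: 0.0
time: 11.55
ee_pos: [0.4321, -0.2614, 0.0536]
eef_rot: [0.99, -0.139, 0.0, 0.0]
ft_force: [-1.6, -0.2, 3.5]
width: 0.0006
grip_force: 1.9
time: 11.8
ee_pos: [0.4321, -0.2614, 0.0516]
eef_rot: [0.99, -0.139, 0.0, 0.0]
ft_force: [-3.1, 1.0, 5.3]
width: 0.0007
grip_force: 2.8
```

```bash
python3 -m crank '[[[0,0,0.06],0],[[0,0,0],0]]'
python3 -m crank '[[[0,0,-0.2],0],[[0,0,-0.5],0],[[0,0,-0.9],0],[[0,0,-0.9],0],[[0,0,-0.35],-0.71],[[0,0,-0.35],-0.71],[[0,0,-0.35],-0.7],[[0,0,-0.35],-0.7],[[0,0,0],0]]'
python3 - <<'E'
from h import *
im=vision.camera('wrist'); a=find(im,'wrist','yellow'); print(a[0].sum(),a[2])
im=vision.camera('side'); cv2.imwrite('pics/s2c.png',im[180:400,200:440,::-1].repeat(2,0).repeat(2,1))
E
python3 go.py 0.439 0.194 0.13
```

```text
time: 12.05
ee_pos: [0.4322, -0.2614, 0.05]
eef_rot: [0.99, -0.139, 0.0, 0.0]
ft_force: [-4.0, 0.8, 7.0]
width: 0.0007
grip_force: 3.6
time: 13.18
ee_pos: [0.4327, -0.2616, 0.1681]
eef_rot: [0.998, 0.057, 0.001, 0.001]
ft_force: [0.1, 0.2, -0.2]
width: 0.0005
grip_force: 0.0
4652 [328.45067265 235.30269058]
t 13.28 pos [ 0.4321 -0.2614  0.1668] yaw 6.47 zaxis [ 0. -0. -1.] F [ 0.39 -0.03  0.44] w 0.0006
shift units [  1.94 -15.06   1.23]
```

View pics/s2c.png

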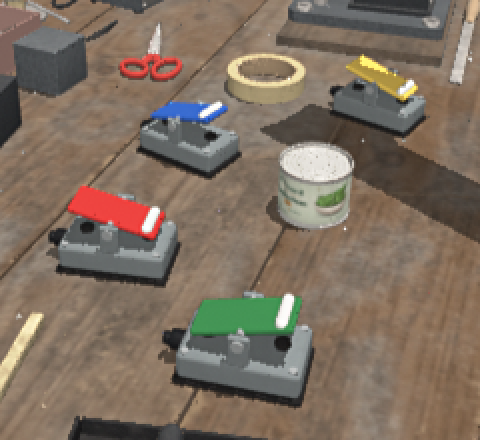

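Yellow is over (bar low at (407,88) in the crop) and the tin, tape and blue are untouched. On to green.

```bash
python3 -m crank '[[[0.12,-0.94,0],0],[[0.12,-0.94,0],0],[[0.12,-0.94,0],0],[[0.12,-0.94,0],0],[[0.12,-0.94,0],0],[[0.12,-0.94,0],0],[[0.12,-0.94,0],0],[[0.12,-0.94,0],0],[[0.12,-0.94,0],0],[[0.12,-0.94,0],0],[[0.12,-0.94,0],0],[[0.12,-0.94,0],0]]' >/dev/null
python3 -m crank '[[[0.12,-0.94,0.3],0],[[0.12,-0.94,0.3],0],[[0.12,-0.94,0.3],0],[[0.12,-0.94,0.3],0],[[0,0,0],0],[[0,0,0],0]]'
python3 - <<'E'
from h import *
im=vision.camera('wrist'); cv2.imwrite('pics/w4.png',im[:,:,::-1])
a=find(im,'wrist','green'); print(a[1],a[0].sum(),a[2],a[3],a[4]); print(onz('wrist',a[2],.07), onz('wrist',a[1],.057))
E
python3 go.py 0.439 0.194 0.08
```

```text
time: 15.52
ee_pos: [0.4374, 0.1928, 0.1305]
eef_rot: [0.998, 0.057, -0.0, 0.0]
ft_force: [-0.6, -0.1, -0.1]
width: 0.0005
grip_force: 0.0
[321.5047012  182.36541833] 6275 [321.00358423 242.81003584] 558 ((320.9999694824219, 243.0), (53.99999237060547, 9.999998092651367), 0.0)
[0.44344558 0.19528816 0.07      ] [0.47957771 0.19913444 0.057     ]
t 15.57 pos [0.4376 0.1925 0.1307] yaw 6.5 zaxis [-0.    -0.001 -1.   ] F [-0.04 -0.67 -0.51] w 0.0006
shift units [ 0.05 -0.04  1.69]
```

View pics/w4.png

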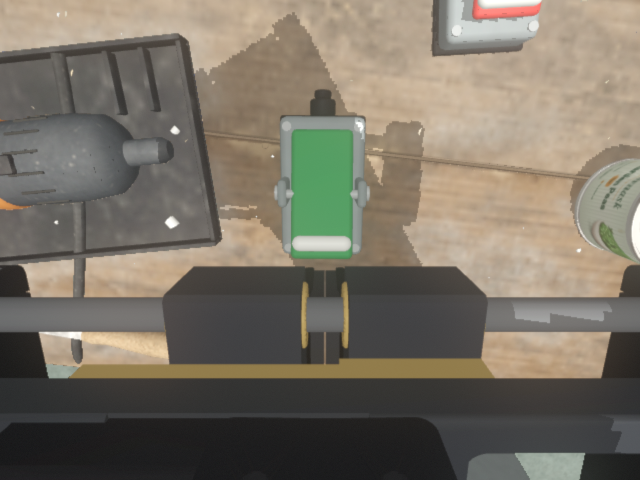

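The green bar is at (321,243), square to the tool and at (0.443, 0.195). The drill tray to the left stays well below the gripper body. Pressing.

```bash
python3 -m crank '[[[0.17,-0.04,0.2],0],[[0,0,0.5],0],[[0,0,0.5],0],[[0,0,0.4],0],[[0,0,0.2],0],[[0,0,0],0]]'
python3 -m crank '[[[0,0,0.1],0],[[0,0,0.1],0],[[0,0,0.1],0],[[0,0,0.1],0],[[0,0,0.1],0],[[0,0,0.1],0],[[0,0,0.1],0],[[0,0,0.1],0],[[0,0,0],0]]'
python3 -m crank '[[[0,0,0.07],0],[[0,0,0],0]]'
```

```text
time: 16.32
ee_pos: [0.4422, 0.1952, 0.0763]
eef_rot: [0.998, 0.058, -0.0, 0.0]
ft_force: [0.3, 0.0, -0.4]
width: 0.0005
grip_force: 0.0
time: 17.45
ee_pos: [0.4425, 0.1953, 0.0527]
eef_rot: [0.998, 0.058, 0.0, 0.0]
ft_force: [-3.0, -0.5, 4.8]
width: 0.0005
grip_force: 2.3
time: 17.7
ee_pos: [0.4425, 0.1953, 0.0508]
eef_rot: [0.998, 0.058, 0.0, 0.0]
ft_force: [-3.0, 0.1, 5.4]
width: 0.0005
grip_force: 3.2
```

```bash
python3 -m crank '[[[0,0,0.05],0],[[0,0,0],0]]'
python3 -m crank '[[[0,0,-0.2],0],[[0,0,-0.5],0],[[0,0,-0.9],0],[[0,0,-0.9],0],[[0,0,-0.7],0],[[0,0,-0.7],0],[[0,0,0],0],[[0,0,0],0]]'
python3 - <<'E'
from h import *
s=sensors.read_state(); print(s['ft_force'],abs(s['joint_vel']).max())
im=vision.camera('side'); cv2.imwrite('pics/s3.png',im[:,:,::-1]); cv2.imwrite('pics/s3c.png',im[180:400,200:440,::-1].repeat(2,0).repeat(2,1))
a0=cv2.imread('pics/side0.png')[:,:,::-1].copy()
for c in HSV: print(c,find(a0,'side',c)[2].round(1),find(im,'side',c)[2].round(1))
E
```

```text
time: 17.95
ee_pos: [0.4425, 0.1952, 0.0494]
eef_rot: [0.998, 0.058, 0.0, 0.0]
ft_force: [-2.0, -1.6, 7.0]
width: 0.0005
grip_force: 3.8
time: 18.95
ee_pos: [0.4423, 0.195, 0.1658]
eef_rot: [0.998, 0.057, -0.0, 0.0]
ft_force: [-0.2, -0.3, -0.9]
width: 0.0003
grip_force: 0.0
[-0.15176117 -0.30880534 -0.90381045] 0.011463438321930431
red [273.8 282.1] [275.  289.5]
yellow [402.4 217.5] [402.6 223.1]
green [342.  335.1] [341.  350.3]
blue [304.6 234.6] [301.2 236.4]
```

View pics/s3c.png

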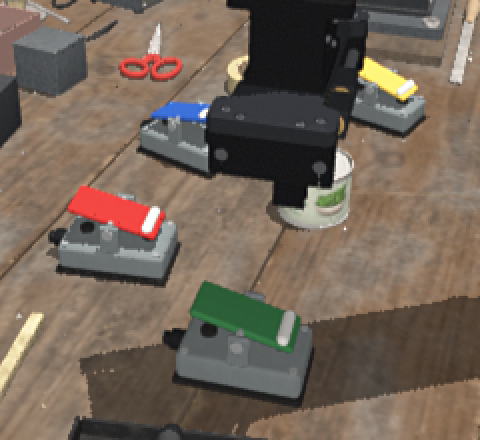

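Red, yellow and green are all over, with their bar ends low. Blue is still level as at the start; its apparent shift comes from the gripper partly hiding it. The robot is clear, so I'm handing in.

```bash
python3 -c "
from bench import r
print(r.close_job())"
```

```text
the job is handed in; nothing more can be done
None
```

The red, yellow and green switches were turned on in that order, each pressed to its stop with about 7 N; blue was left off, the tin, tape and brass bar were not touched, and I handed the job in at about 19 s with the arm clear.

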